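Weigh a saw shoe casting on the sorting balance and slide it to the right board

TASK

Without lifting it, slide the grey forked casting off its loading shelf onto the balance's weighing pan, let go and let the beam settle for two seconds with nothing else touching the pan. If the casting is heavier than the reference weight (its pan sinks), slide it on to the square plywood board; if it is lighter (its pan stays up), slide it on to the round one; leave it lying flat about the middle of that board, not touching the pan. Do not turn it over or let it fall on the table, and leave the screwdriver, jar and offcut where they are.

Things in the scene. Friction and masses are not known exactly. Their poses are not given: they have to be found in the camera images.
- balance: Low two-pan balance, fixed. Origin on the table straight below the weighing pan's centre; x points from the loading shelf to the pan. The beam runs from here along -y under both pans (pivot at 130 mm, 36 mm high). At its other end, 260 mm off, a small pan carries a fixed 300 g steel reference weight; a brass needle goes on to a 90 mm high scale plate at 380 mm. Both pans stay level.
- beam (a joint): Beam angle, rad: 0 = weighing pan fully up (pan empty, or casting lighter than the reference weight), 0.14 = weighing pan fully down (casting heavier). It lies at one stop or the other and swings over in under 2 s.
- pan_top (a point): Centre of the top face of the weighing pan: a flat rimless square steel plate, 92 mm a side, its sides parallel to the balance's x and y. 62 mm above the table when up, 44 mm when down. The pan gives way if pushed down when it is loaded.
- shelf: Plywood loading shelf on four feet, fixed, 100 (x) by 120 (y) mm, top 63 mm above the table. Origin on the table under its centre, axes parallel to the balance's. Its far edge (+x) is 4 mm from the weighing pan's near edge; open on all sides.
- square_top (a point): Centre of the top face of the square plywood board (for heavy castings), 114 mm a side, fixed, top 42 mm above the table, no rim. It and the round board stand beside the weighing pan, 4 mm from its edge, centres 107 mm from the pan's centre: one on the balance's +x side, the other on its +y side; which is where changes.
- round_top (a point): Centre of the top face of the round plywood board (for light castings), 114 mm in diameter, fixed, top 42 mm above the table, no rim. Stands next to the pan on the side (+x or +y of the balance) where the square board is not.
- square_board: The square board; origin on the table under its centre.
- round_board: The round board; origin on the table under its centre.
- pan: The weighing pan; origin 17 mm below the centre of its top face.
- shoe: The forked casting itself; origin at the centre of its underside, axes as for point shoe_center. Plain grey metal, all castings look alike; its mass is hidden, 180 to 420 g.
- shoe_center (a point): Centre of the forked grey casting, half-way up: 80 mm long (x from -40 to +40), 70 mm wide (y), 34 mm high, a flat-backed heel at -x, two 23 mm wide prongs pointing to +x with a 24 mm slot between. It starts on the loading shelf, prongs towards the pan, turned up to 0.2 rad from the balance's x.
- screwdriver_mid (a point): Screwdriver lying on the table, about 200 mm long; leave alone. Point near its middle.
- glue_jar_mid (a point): Jar 56 mm wide, 80 mm high, standing on the table; leave alone. Point at its centre.
- offcut_mid (a point): Plywood offcut 90 x 50 x 18 mm lying on the table; leave alone. Point at its centre.
Mind the look-alikes: they are no part of the job. What is meant by the shoe is not purple or turquoise, and is the larger of those in its own colour.

How it is judged:
On the way:
1. the casting lies still on the weighing pan, off the shelf, let go, with the robot clear of pan and casting, for a second (linear speed of shoe below 0.02 m/s and angular speed of shoe below 0.2 rad/s and contact force between each of shoe, pan and the fingers below 0.05 N and contact force between shoe and pan above 0.8 N and contact force between shoe and shelf below 0.05 N and horizontal distance between shoe_center and pan_top below 0.03 m and angle between shoe's own z axis and vertical below 0.06 rad), for 1 s.
At the end, for the whole second after the job is handed in: Casting flat (0.06 rad), still, let go, clear of the weighing pan, its centre within 35 mm horizontally of the right board's centre: square board if heavier than the 300 g reference, round board if lighter (within 5 % of 300 g either will do); bystanders within 20 mm of their start (linear speed of shoe below 0.02 m/s and angular speed of shoe below 0.2 rad/s and contact force between shoe and the fingers below 0.05 N and angle between shoe's own z axis and vertical below 0.06 rad and contact force between shoe and pan below 0.05 N and ((horizontal distance between shoe_center and square_top below 0.035 m and contact force between shoe and square_board above 2.8 N) or (horizontal distance between shoe_center and round_top below 0.035 m and contact force between shoe and round_board between 1.2 and 3.09 N))); the robot touches nothing.
It fails at once if the casting is lifted off instead of slid (height (world z) of shoe_center above 0.11 m).
It fails at once if the casting is turned over or stood on edge (angle between shoe's own z axis and vertical above 0.8 rad).
It fails at once if the casting falls on the table (height (world z) of shoe_center below 0.035 m).
It fails at once if the screwdriver, jar or offcut is moved more than 20 mm (distance of any of screwdriver_mid, glue_jar_mid, offcut_mid from where it was at the start of the episode above 0.02 m).
It also fails if it takes over 45 s, if anything falls off the work surface, if the arm or the gripper's body presses on something with over 40 N, if the wrist force passes 120 N, or if a joint passes its speed limit or range.

ROBOT

A 6-joint arm with a two-finger parallel gripper is mounted at the origin on the work surface. World frame = base frame: x ahead of the robot, y to its left, z up, the work surface at z = 0. Lengths are in m, angles in rad, forces in N, time in s.
With the tool pointing down it reaches from about 0.25 to 0.725 m from the base axis. Payload 9.7 kg.
Tool frame: the origin (TCP) lies midway between the tips of the shut fingers; the grasp point (between the pads) lies behind it (manip.tcp_to_grasp is the z of the grasp point in the tool frame, in m); z points along the fingers, y is the line along which they close (so a half turn about z gives the same grasp; the last joint's range is limited). The gripper opens to 85 mm and grips with 20 to 120 N. Pads are 22 mm wide; open, the fingers measure 114 mm over their backs; the gripper's body (76 mm by 85 mm) begins 54 mm behind the grasp point. The pads swing forward as they close: fully open they stand 13 mm farther back than shut.
Start: joints at [-1.143, 0.087, 0.176, 1.66, 0, 1.571], TCP at [0.228, -0.5, 0.231] pointing down, gripper open.
Joint ranges: [-3.13, 3.13], [-0.85, 1.81], [-1.15, 1.24], [-2.2, 2.28], [-1.44, 1.52], [-3.14, 3.14]. Speed limits (rad/s): [2.22, 2.22, 2.57, 3.14, 3.14, 3.14].

INTERFACE

Orientations are given as a unit quaternion [x, y, z, w].
In Python, from cell import manip gives the robot as it stands. The module is installed in compiled form; this text tells all that it offers.
- The arm moves only by the tool apply_moves, never from a script. Its argument "increments" is a list that holds one entry, the list of rows, each a list of 7 numbers: the shift along the tool's x, y, z in m, then the turn, a rotation vector about the tool's x, y, z in rad, then the finger opening in m, from 0 to 0.0854. A call has 1 to 5 rows; each row shifts and turns the commanded pose from where the row before left it, along the tool's axes as they then stand; what a row does not reach is not made up. A row lasts 1/8 s, in which the tool goes at most 62.5 mm and 10.7 degrees, less where a joint would pass 70% of its speed; a pose out of reach is approached as far as the arm can. A call is refused whole if a number of a shift passes 0.0625 or a number of a turn 0.188, either way. A call with a gripper value outside its range is refused whole. The fingers move at their own pace and stop on an object; "grip_force" is the grip in N (left out, the last holds). Time passes only in rows, so rows that do not move let the fingers close. It gives the time, the measured TCP pose, the force, the opening and the grip force at its end, in the units of the state.
- manip.observe(): the state, without advancing time (a new reading comes with each control period).
- manip.capture(name): name is "scene" or "top" or "wrist"; returns a dict with "color" (480x640x3 uint8, blue, green, red), "K" (3x3 intrinsics, pixels), "world_to_cam" (4x4, takes a point from world to camera coordinates). Camera axes: x right, y up, looking along -z (the intrinsics and any distortion apply to the point x, -y, -z); pixel columns grow to the right and rows downward; lengths in m; the calibration is good to about 2 mm. The wrist camera is an equidistant fisheye: a pixel r from the principal point sees the ray r / f radians off the axis. A picture is of the moment at which its call begins. There is no depth.
- manip.finish_job(): hands the job in; it is judged then, once.
The state is a dict: "t": time; "joint_pos": joint angles; "joint_vel": joint speeds; "tau": joint torques, N m; "eef_pos": TCP position; "tool_rot": TCP orientation; "wrist_force": force on the tool from outside, world axes, zero at the start; "torque": the same for the moment, N m; "opening": opening from 0.0 (shut) to 1.0 (fully open); "grasp_force": force on a finger pad.
Only numpy, scipy, OpenCV 4.12 (cv2) and the standard library are available. Lean on these libraries where they do the work, as an engineer would, in place of code of your own. Each camera call takes 0.05 s, during which the arm holds its last target. There are 200 camera calls.

## Working session

There is one attempt and no reset: what is moved stays moved. The work goes in short steps, Python scripts to look and compute and a tool call to move; the robot and the scene stay as the last step left them, time stands still between calls to the robot, and variables do not carry over. Pictures are saved under pics/ and viewed, at most 10 in all, crops included, and the job is handed in when it is done.

Besides the shell and the picture viewer there is one more tool, called after ">>>" as name(argument=value, ...), one argument or row to a line, values as JSON. apply_moves: Moves the arm, as the interface text tells. Its arguments: {"type":"object","properties":{"increments":{"type":"array"},"grip_force":{"type":"number"}},"required":["increments"]}

```bash
mkdir -p pics
python3 - <<'E'
from cell import manip
import cv2,numpy as np
for n in("scene","top"):
    c=manip.capture(n); cv2.imwrite(f"pics/{n}0.png",c["color"]); np.savez(f"{n}0.npz",**c); print(n,c["K"].tolist(),np.round(c["world_to_cam"],3).tolist(), [k for k in c])
s=manip.observe(); print(s); print(manip.tcp_to_grasp)
E
```

```text
scene [[549.9648907154137, 0.0, 321.8801258334684], [0.0, 549.9648907154137, 229.61949395120268], [0.0, 0.0, 1.0]] [[0.377, 0.926, -0.025, -0.155], [-0.53, 0.238, 0.814, 0.243], [0.759, -0.293, 0.581, -1.437], [0.0, 0.0, 0.0, 1.0]] ['color', 'K', 'world_to_cam']
top [[493.59061460459424, 0.0, 321.45839652402464], [0.0, 493.59061460459424, 237.378224494187], [0.0, 0.0, 1.0]] [[-0.063, -0.998, -0.004, -0.001], [0.973, -0.063, 0.224, -0.564], [-0.224, 0.01, 0.975, -0.826], [0.0, 0.0, 0.0, 1.0]] ['color', 'K', 'world_to_cam']
{'t': 0.1, 'joint_pos': array([-1.14300438e+00,  8.73806135e-02,  1.75211594e-01,  1.65982542e+00,
       -6.07210905e-06,  1.57079777e+00]), 'joint_vel': array([ 0.00099023, -0.00267356,  0.00426844, -0.00073238,  0.00081094,
       -0.000655  ]), 'tau': array([-5.48283260e-04, -5.21560657e+01,  4.65651906e+01,  1.60412496e-02,
        2.91159063e-05, -1.56530814e-05]), 'eef_pos': array([ 0.22808213, -0.50023777,  0.23066651]), 'tool_rot': array([ 9.77211317e-01,  2.12267951e-01, -1.30128278e-04, -5.84760495e-04]), 'wrist_force': array([0.50126797, 0.50595943, 0.4082956 ]), 'torque': array([-0.0247814 ,  0.0152138 ,  0.02836537]), 'grasp_force': 0.0, 'opening': 1.0022173632949998}
-0.0187
```

View pics/top0.png

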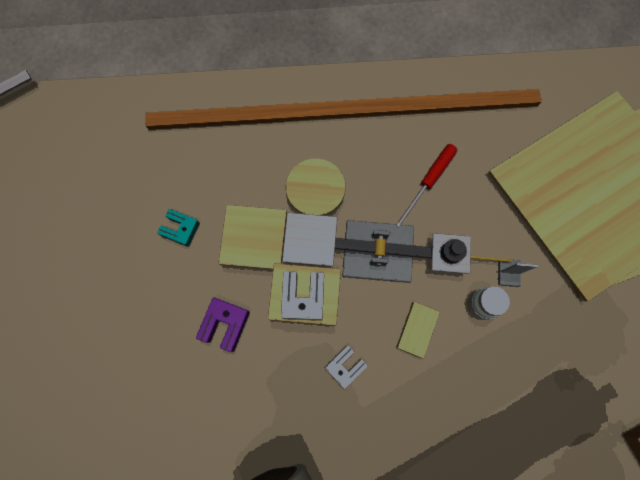

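View pics/scene0.png

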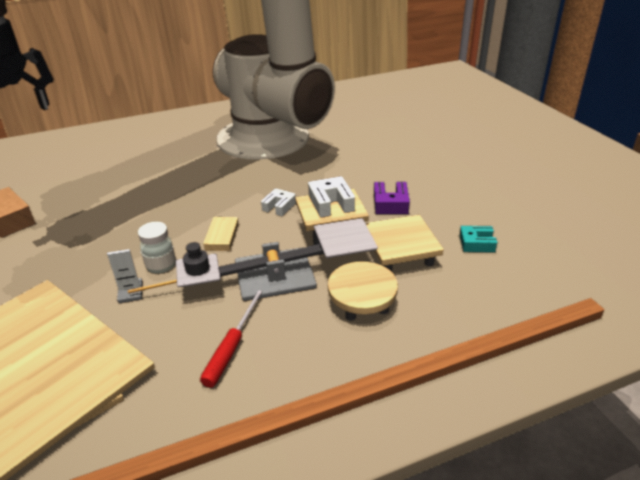

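The top view shows three sets of forks:
- **Grey on the shelf:** at (302,297), the larger grey one and the only one on the loading shelf, so this is the target.
- **Small grey:** at (346,367) on the table, a decoy.
- **Purple:** at (223,325), a decoy. **Turquoise:** at (179,228), a decoy.

The pan is at (310,240). The round board is at (316,187), on +x, and the square board at (253,238), on +y. The jar is at (490,303), the offcut at (419,330) and the screwdriver at (430,185). Next I'll measure and confirm the target in an enlarged crop.

```bash
cat > h.py <<'E'
import numpy as np,cv2
def ray(c,uv,z):
    K,T=c["K"],c["world_to_cam"];R,t=T[:3,:3],T[:3,3]
    o=-R.T@t; out=[]
    for u,v in np.atleast_2d(uv).astype(float):
        d=R.T@np.array([(u-K[0,2])/K[0,0],-(v-K[1,2])/K[1,1],-1]); out.append(o+d*(z-o[2])/d[2])
    return np.array(out)
def proj(c,p):
    K,T=c["K"],c["world_to_cam"]; q=T[:3,:3]@p+T[:3,3]
    return np.array([K[0,0]*q[0]/-q[2]+K[0,2],K[1,1]*-q[1]/-q[2]+K[1,2]])
E
python3 - <<'E'
import numpy as np,cv2
from h import *
c=dict(np.load("top0.npz"));im=c["color"]
hsv=cv2.cvtColor(im,cv2.COLOR_BGR2HSV)
def blobs(m,name,zs,amin=300):
    m=cv2.morphologyEx(m.astype(np.uint8),cv2.MORPH_OPEN,np.ones((3,3)))
    for k in cv2.findContours(m,0,2)[0]:
        a=cv2.contourArea(k)
        if a<amin: continue
        r=cv2.minAreaRect(k); b=cv2.boxPoints(r)
        if not(170<r[0][0]<500 and 140<r[0][1]<400): continue
        w=ray(c,b,zs); ctr=w.mean(0)
        print(name,a,np.round(r[0],1),"ctr",np.round(ctr,4),"sides",np.round([np.linalg.norm(w[1]-w[0]),np.linalg.norm(w[2]-w[1])],4),"dir",np.round(np.arctan2(*(w[1]-w[0])[[1,0]]),3), np.round(np.arctan2(*(w[2]-w[1])[[1,0]]),3))
S,V,H=hsv[...,1],hsv[...,2],hsv[...,0]
g=(S<45)&(V>120)
blobs(g,"grey@.097",.097); blobs(g,"grey@.062",.062)
y=(S>80)&(V>150)&(H>20)&(H<35)
blobs(y,"yel@.042",.042); blobs(y,"yel@.063",.063)
cr=im[170:390,200:380]; m=np.dstack([g[170:390,200:380]*255]*3).astype(np.uint8)
cv2.imwrite("pics/crop1.png",cv2.resize(np.hstack([cr,m]),None,fx=2.2,fy=2.2,interpolation=cv2.INTER_CUBIC))
E
```

```text
grey@.097 548.5 [345.8 367.2] ctr [ 0.3351 -0.0628  0.097 ] sides [0.0517 0.0455] dir -0.866 -2.414
grey@.097 596.5 [495.5 300. ] ctr [ 0.4283 -0.3224  0.097 ] sides [0.0456 0.0471] dir -1.635 2.993
grey@.097 1175.5 [302.1 294.6] ctr [0.4584 0.0019 0.097 ] sides [0.0781 0.0695] dir -0.084 -1.674
grey@.097 1254.0 [451.5 252.8] ctr [ 0.5137 -0.2585  0.097 ] sides [0.0638 0.0649] dir -0.183 -1.709
grey@.097 2285.5 [309.5 238.7] ctr [ 0.5544 -0.0162  0.097 ] sides [0.0857 0.0873] dir -0.131 -1.725
grey@.062 548.5 [345.8 367.2] ctr [ 0.3339 -0.0643  0.062 ] sides [0.0539 0.0474] dir -0.866 -2.414
grey@.062 596.5 [495.5 300. ] ctr [ 0.431  -0.3347  0.062 ] sides [0.0476 0.0491] dir -1.635 2.993
grey@.062 1175.5 [302.1 294.6] ctr [0.4623 0.0032 0.062 ] sides [0.0814 0.0724] dir -0.084 -1.674
grey@.062 1254.0 [451.5 252.8] ctr [ 0.52   -0.2681  0.062 ] sides [0.0665 0.0676] dir -0.183 -1.709
grey@.062 2285.5 [309.5 238.7] ctr [ 0.5624 -0.0157  0.062 ] sides [0.0893 0.091 ] dir -0.131 -1.725
```

View pics/crop1.png

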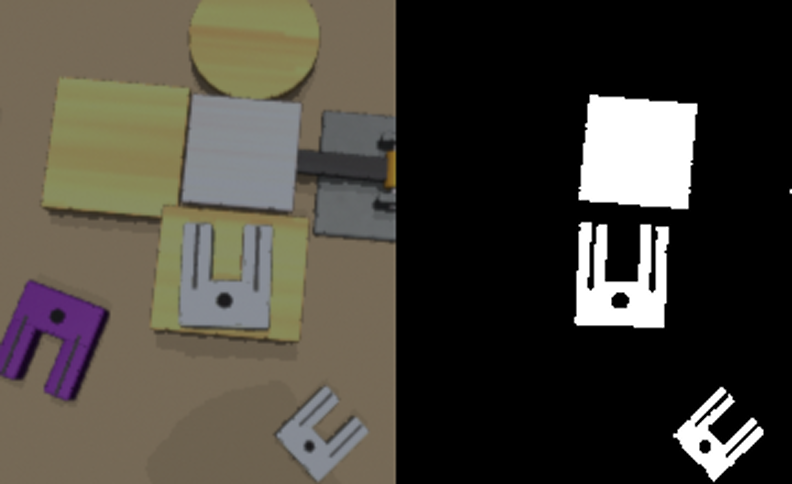

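The crop confirms the target: the shelf fork measures 78x70 mm at z=0.097, against about 46x52 mm for the small grey one. Its centre is at (0.458, 0.002) with yaw about -0.08. The pan is at (0.562, -0.016) with yaw about -0.14, the round board on its +x side and the square board on +y. I'll move above the casting now.

>>> apply_moves(
  increments=[
    [[0.0418, -0.0361, 0, 0, 0, 0, 0.0854], [0.0418, -0.0361, 0, 0, 0, 0, 0.0854], [0.0418, -0.0361, 0, 0, 0, 0, 0.0854], [0.0418, -0.0361, 0, 0, 0, 0, 0.0854], [0.0418, -0.0361, 0, 0, 0, 0, 0.0854]],
  ],
)

```text
t: 0.72
eef_pos: [0.3437, -0.2478, 0.2311]
tool_rot: [0.977, 0.212, 0.0, -0.0]
wrist_force: [0.3, -0.2, -0.6]
opening: 1.0
grasp_force: 0.0
```

>>> apply_moves(
  increments=[
    [[0.0418, -0.0361, 0, 0, 0, 0, 0.0854], [0.0418, -0.0361, 0, 0, 0, 0, 0.0854], [0.0418, -0.0361, 0, 0, 0, 0, 0.0854], [0.0418, -0.0361, 0, 0, 0, 0, 0.0854], [0.0418, -0.0361, 0, 0, 0, 0, 0.0854]],
  ],
)

```text
t: 1.35
eef_pos: [0.4591, 0.0033, 0.2311]
tool_rot: [0.977, 0.212, -0.0, 0.0]
wrist_force: [1.1, -1.3, -0.7]
opening: 1.0
grasp_force: 0.0
```

>>> apply_moves(
  increments=[
    [[0, 0, 0, 0, 0, 0.171, 0.0854], [0, 0, 0, 0, 0, 0.171, 0.0854], [0, 0, 0, 0, 0, 0.17, 0.0854], [0, 0, 0, 0, 0, 0, 0.0854]],
  ],
)

```text
t: 1.85
eef_pos: [0.4573, -0.0217, 0.2309]
tool_rot: [1.0, -0.028, -0.0, -0.008]
wrist_force: [0.2, 0.5, -0.7]
opening: 1.006
grasp_force: 0.0
```

```bash
cat >> h.py <<'E'
from scipy.spatial.transform import Rotation as Ro
def tooldelta(s,target,yaw=None):
    R=Ro.from_quat(s["tool_rot"]).as_matrix()
    y=np.arctan2(R[1,0],R[0,0])
    print("pos",np.round(s["eef_pos"],4),"yaw",round(y,3),"tool shift",np.round(R.T@(np.array(target)-s["eef_pos"]),4),"turn z",None if yaw is None else round(y-yaw,3),"t",s["t"],"F",np.round(s["wrist_force"],1),"grasp",round(float(s["grasp_force"]),1),"op",round(float(s["opening"]),3),"zax",np.round(R[:,2],4))
E
python3 - <<'E'
from cell import manip
from h import *
c0=dict(np.load("top0.npz")); x=np.array([np.cos(-.142),np.sin(-.142),0]);y=np.array([-x[1],x[0],0]);p=np.array([.5624,-.0157,0])
for n,q in(("round",p+.107*x),("square",p+.107*y)): print(n,q,proj(c0,q+[0,0,.042]))
s=manip.observe(); tooldelta(s,[.4584,.0019,.071],-.09)
c=manip.capture("wrist"); cv2.imwrite("pics/w1.png",c["color"]); print(c["K"].tolist(),np.round(c["world_to_cam"],3).tolist())
E
```

```text
round [ 0.66832304 -0.03084299  0.        ] [314.54822607 185.83278999]
square [0.57754299 0.09022304 0.        ] [252.19989391 236.44478185]
pos [ 0.4573 -0.0217  0.2309] yaw -0.056 tool shift [-1.000e-04 -2.090e-02  1.603e-01] turn z 0.034 t 1.85 F [ 0.2  0.5 -0.7] grasp 0.0 op 1.006 zax [-0.      0.0168 -0.9999]
[[371.64829954431775, 0.0, 322.4960039256946], [0.0, 371.64829954431775, 233.61763323400368], [0.0, 0.0, 1.0]] [[-0.056, -0.998, -0.017, 0.008], [0.943, -0.048, -0.329, -0.389], [0.327, -0.034, 0.944, -0.532], [0.0, 0.0, 0.0, 1.0]]
```

View pics/w1.png

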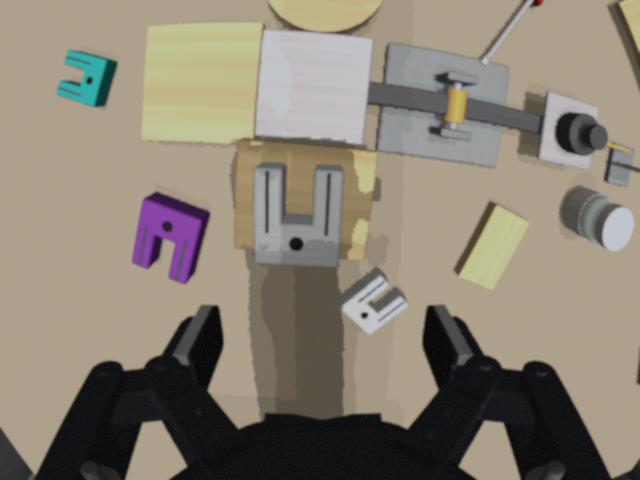

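The wrist view shows the target fork at about x 254–343, y 165–265, lying on the shelf. The hand has drifted in y during the turn, so I'll check the joints and cross-check the shoe's centre.

```bash
cat >> h.py <<'E'
def wray(c,uv,z):
    K,T=c["K"],c["world_to_cam"];R,t=T[:3,:3],T[:3,3];o=-R.T@t;out=[]
    for u,v in uv:
        a=np.array([u-K[0,2],v-K[1,2]])/K[0,0];r=np.linalg.norm(a)
        d=R.T@np.array([np.sin(r)*a[0]/r,-np.sin(r)*a[1]/r,-np.cos(r)]);out.append(o+d*(z-o[2])/d[2])
    return np.array(out)
E
python3 - <<'E'
from cell import manip
from h import *
s=manip.observe(); print(np.round(s["joint_pos"],3),np.round(s["joint_vel"],3)); tooldelta(s,[.4584,.0019,.071],-.09)
c=manip.capture("wrist"); w=wray(c,[(254,165),(343,167),(343,247),(255,246)],.097); print(np.round(w,4),w.mean(0))
w=wray(c,[(264,26),(373,39),(366,143),(256,133)],.062); print("pan",np.round(w,4),w.mean(0))
E
```

```text
[-0.057 -0.132 -0.039  1.664  0.017  3.141] [ 0.015 -0.002  0.003 -0.     0.     0.006]
pos [ 0.4573 -0.0213  0.231 ] yaw -0.056 tool shift [-1.000e-04 -2.050e-02  1.604e-01] turn z 0.034 t 1.9 F [-0.  -0.3 -0.2] grasp 0.0 op 1.002 zax [ 2.000e-04  1.680e-02 -9.999e-01]
[[ 0.5037  0.0305  0.097 ]
 [ 0.498  -0.0368  0.097 ]
 [ 0.4336 -0.0342  0.097 ]
 [ 0.4379  0.0369  0.097 ]] [ 0.46829475 -0.00091639  0.097     ]
pan [[ 0.6176  0.0209  0.062 ]
 [ 0.6004 -0.0681  0.062 ]
 [ 0.5121 -0.0581  0.062 ]
 [ 0.5262  0.0338  0.062 ]] [ 0.56404422 -0.01788087  0.062     ]
```

>>> apply_moves(
  increments=[
    [[0, -0.0105, 0.02, 0, 0, 0, 0.0854], [0, -0.0105, 0.02, 0, 0, 0, 0.0854]],
  ],
)

```text
t: 2.2
eef_pos: [0.4581, -0.0107, 0.1912]
tool_rot: [1.0, -0.019, 0.0, -0.013]
wrist_force: [-0.1, 1.0, 0.5]
opening: 1.002
grasp_force: 0.0
```

Run:
```python
from cell import manip
from h import *
s=manip.observe(); print(np.round(s["joint_pos"],3),np.round(s["joint_vel"],3)); tooldelta(s,[.4584,.0019,.071],-.09)
```

```text
[-0.039 -0.143 -0.127  1.587  0.026  3.141] [ 0.064 -0.034 -0.346 -0.302  0.036  0.   ]
pos [ 0.4581 -0.0107  0.1912] yaw -0.039 tool shift [-0.0002 -0.0095  0.1205] turn z 0.051 t 2.2 F [-0.1  1.   0.5] grasp 0.0 op 1.002 zax [ 0.0011  0.0259 -0.9997]
```

Joint 6 has reached its end stop, so I'll use the equivalent half-turned grasp.

>>> apply_moves(
  increments=[
    [[0, 0, 0, 0, 0, -0.172, 0.0854], [0, 0, 0, 0, 0, -0.172, 0.0854], [0, 0, 0, 0, 0, -0.172, 0.0854], [0, 0, 0, 0, 0, -0.172, 0.0854], [0, 0, 0, 0, 0, -0.172, 0.0854]],
  ],
)

```text
t: 2.82
eef_pos: [0.458, -0.0107, 0.1916]
tool_rot: [0.916, 0.402, 0.005, -0.012]
wrist_force: [0.8, -0.2, 0.7]
opening: 1.0
grasp_force: 0.0
```

>>> apply_moves(
  increments=[
    [[0, 0, 0, 0, 0, -0.172, 0.0854], [0, 0, 0, 0, 0, -0.172, 0.0854], [0, 0, 0, 0, 0, -0.172, 0.0854], [0, 0, 0, 0, 0, -0.172, 0.0854], [0, 0, 0, 0, 0, -0.172, 0.0854]],
  ],
)

```text
t: 3.45
eef_pos: [0.458, -0.0107, 0.1916]
tool_rot: [0.665, 0.747, 0.01, -0.008]
wrist_force: [0.5, -0.3, -0.4]
opening: 0.995
grasp_force: 0.0
```

>>> apply_moves(
  increments=[
    [[0, 0, 0, 0, 0, -0.172, 0.0854], [0, 0, 0, 0, 0, -0.172, 0.0854], [0, 0, 0, 0, 0, -0.172, 0.0854], [0, 0, 0, 0, 0, -0.172, 0.0854], [0, 0, 0, 0, 0, -0.172, 0.0854]],
  ],
)

```text
t: 4.08
eef_pos: [0.458, -0.0107, 0.1916]
tool_rot: [0.293, 0.956, 0.012, -0.004]
wrist_force: [0.2, 0.1, -0.6]
opening: 0.999
grasp_force: 0.0
```

>>> apply_moves(
  increments=[
    [[0, 0, 0, 0, 0, -0.17, 0.0854], [0, 0, 0, 0, 0, -0.17, 0.0854], [0, 0, 0, 0, 0, -0.17, 0.0854], [0, 0, 0, 0, 0, 0, 0.0854]],
  ],
)

```text
t: 4.58
eef_pos: [0.458, -0.0108, 0.1916]
tool_rot: [0.046, 0.999, 0.013, -0.0]
wrist_force: [-0.6, 0.1, 0.0]
opening: 1.005
grasp_force: 0.0
```

```bash
cat >> h.py <<'E'
def down(s,yaw):
    R=Ro.from_quat(s["tool_rot"]).as_matrix()
    x=np.array([np.cos(yaw),np.sin(yaw),0]);z=np.array([0,0,-1.]);G=np.column_stack([x,np.cross(z,x),z])
    print("rotvec",np.round(Ro.from_matrix(R.T@G).as_rotvec(),4))
E
python3 - <<'E'
from cell import manip
from h import *
s=manip.observe(); print(np.round(s["joint_pos"],3)); tooldelta(s,[.459,.001,.16]); down(s,np.pi-.085)
E
```

```text
[-0.04  -0.143 -0.126  1.588  0.026  0.052]
pos [ 0.458  -0.0108  0.1916] yaw 3.05 tool shift [0.0001 0.0111 0.0319] turn z None t 4.575 F [-0.6  0.1  0. ] grasp 0.0 op 1.005 zax [ 6.000e-04  2.590e-02 -9.997e-01]
rotvec [ 0.0258 -0.0016 -0.0068]
```

>>> apply_moves(
  increments=[
    [[0, 0, 0, 0.0258, -0.0016, -0.007, 0.0854], [0, 0.0119, 0.032, 0, 0, 0, 0.0854], [0, 0, 0.025, 0, 0, 0, 0.0854], [0, 0, 0.02, 0, 0, 0, 0.0854], [0, 0, 0, 0, 0, 0, 0.0854]],
  ],
)

```text
t: 5.2
eef_pos: [0.4582, 0.0008, 0.1135]
tool_rot: [0.043, 0.999, -0.0, -0.001]
wrist_force: [0.5, -0.6, 0.5]
opening: 0.996
grasp_force: 0.0
```

Run:
```python
from cell import manip
from h import *
s=manip.observe(); print(np.round(s["joint_pos"],3)); tooldelta(s,[.459,.001,.062]); down(s,np.pi-.085)
c=manip.capture("wrist"); cv2.imwrite("pics/w2.png",c["color"])
```

```text
[ 2.00e-03 -1.43e-01 -2.76e-01  1.44e+00 -1.00e-03  8.80e-02]
pos [0.4582 0.0008 0.1135] yaw 3.056 tool shift [-0.0009  0.0003  0.0515] turn z None t 5.2 F [ 0.5 -0.6  0.5] grasp 0.0 op 0.996 zax [-2.4e-03 -7.0e-04 -1.0e+00]
rotvec [-0.0009 -0.0023 -0.0009]
```

View pics/w2.png

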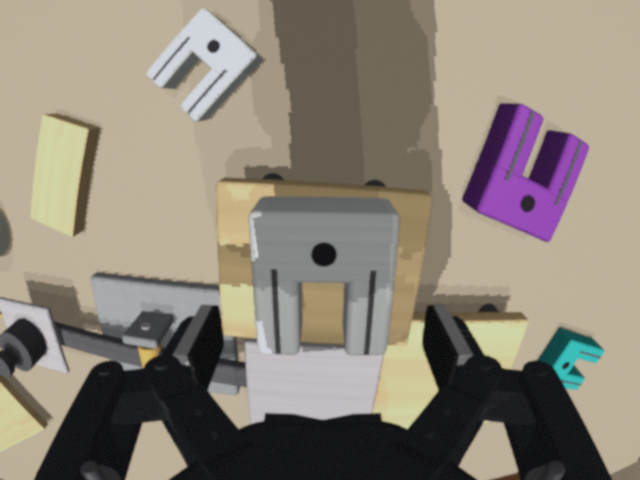

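The wrist view shows the fork at x 252–398, centred and parallel between the fingers (inner edges at about 221 and 424). I'll descend and grip lightly.

>>> apply_moves(
  increments=[
    [[0, 0, 0.02, 0, 0, 0, 0.0854], [0, 0, 0.02, 0, 0, 0, 0.0854], [0, 0, 0.011, 0, 0, 0, 0.0854], [0, 0, 0, 0, 0, 0, 0.0854]],
  ],
)

```text
t: 5.75
eef_pos: [0.459, 0.0006, 0.0639]
tool_rot: [0.042, 0.999, -0.0, -0.0]
wrist_force: [-0.1, 0.1, 0.3]
opening: 1.002
grasp_force: 0.0
```

>>> apply_moves(
  increments=[
    [[0, 0, 0, 0, 0, 0, 0.06], [0, 0, 0, 0, 0, 0, 0.06], [0, 0, 0, 0, 0, 0, 0.06], [0, 0, 0, 0, 0, 0, 0.06]],
  ],
  grip_force=20,
)

```text
t: 6.25
eef_pos: [0.4597, 0.0007, 0.0648]
tool_rot: [0.042, 0.999, 0.0, 0.001]
wrist_force: [-0.9, 0.4, 6.4]
opening: 0.815
grasp_force: 24.2
```

Run:
```python
from cell import manip
from h import *
s=manip.observe(); tooldelta(s,[.563,-.0165,.0625],np.pi-.142)
```

```text
pos [0.4597 0.0007 0.0648] yaw 3.057 tool shift [-0.1044 -0.0084  0.0025] turn z 0.058 t 6.25 F [-0.9  0.4  6.4] grasp 24.2 op 0.815 zax [ 1.9e-03  3.0e-04 -1.0e+00]
```

>>> apply_moves(
  increments=[
    [[-0.01, -0.001, -0.001, 0, 0, 0.007, 0.06], [-0.013, -0.001, 0, 0, 0, 0.007, 0.06], [-0.014, -0.001, 0, 0, 0, 0.007, 0.06], [-0.014, -0.001, 0, 0, 0, 0.007, 0.06]],
  ],
)

```text
t: 6.75
eef_pos: [0.5103, -0.0084, 0.0648]
tool_rot: [0.056, 0.998, 0.0, -0.0]
wrist_force: [-5.7, 1.5, 6.8]
opening: 0.813
grasp_force: 24.3
```

>>> apply_moves(
  increments=[
    [[-0.014, -0.001, 0, 0, 0, 0.007, 0.06], [-0.014, -0.001, 0, 0, 0, 0.007, 0.06], [-0.014, -0.001, 0, 0, 0, 0.007, 0.06], [-0.0114, -0.001, 0, 0, 0, 0.007, 0.06], [0, 0, 0, 0, 0, 0, 0.06]],
  ],
)

```text
t: 7.38
eef_pos: [0.5626, -0.019, 0.064]
tool_rot: [0.07, 0.998, -0.0, -0.0]
wrist_force: [0.0, 0.9, -1.9]
opening: 0.818
grasp_force: 23.6
```

Run:
```python
from cell import manip
from h import *
s=manip.observe(); tooldelta(s,[.563,-.0165,.0625],np.pi-.142)
c=manip.capture("top"); cv2.imwrite("pics/t2.png",cv2.resize(c["color"][130:370,180:540],None,fx=2,fy=2))
```

```text
pos [ 0.5626 -0.019   0.064 ] yaw 3.001 tool shift [-0.      0.0026  0.0015] turn z 0.001 t 7.375 F [ 0.   0.9 -1.9] grasp 23.6 op 0.818 zax [-4.e-04 -2.e-04 -1.e+00]
```

View pics/t2.png

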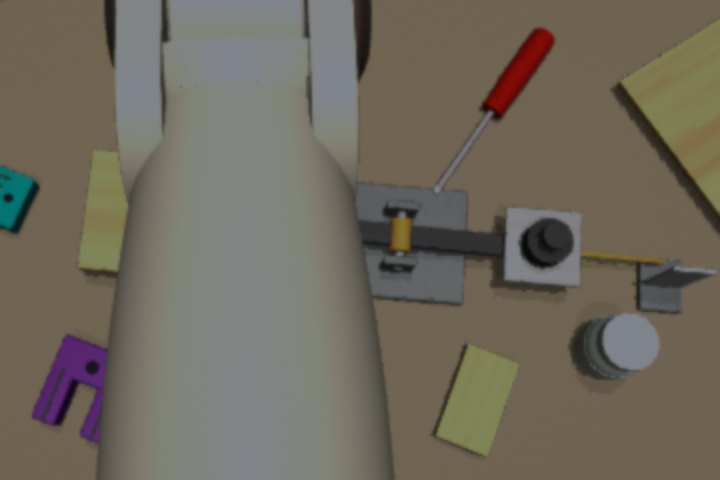

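The arm hides the casting in this view. I'll lower it the last 1.5 mm, let go and lift clear.

>>> apply_moves(
  increments=[
    [[0, 0.002, 0.001, 0, 0, 0, 0.06], [0, 0, 0.0005, 0, 0, 0, 0.06], [0, 0, 0, 0, 0, 0, 0.0854], [0, 0, 0, 0, 0, 0, 0.0854], [0, 0, 0, 0, 0, 0, 0.0854]],
  ],
)

```text
t: 8.05
eef_pos: [0.5623, -0.0167, 0.0633]
tool_rot: [0.07, 0.998, 0.0, 0.0]
wrist_force: [-0.3, -0.7, 0.1]
opening: 1.002
grasp_force: 0.0
```

>>> apply_moves(
  increments=[
    [[0, 0, -0.01, 0, 0, 0, 0.0854], [0, 0, -0.02, 0, 0, 0, 0.0854], [0, 0, -0.03, 0, 0, 0, 0.0854], [0, 0, -0.04, 0, 0, 0, 0.0854], [0, 0, 0, 0, 0, 0, 0.0854]],
  ],
)

```text
t: 8.68
eef_pos: [0.5637, -0.0168, 0.1674]
tool_rot: [0.07, 0.998, 0.0, 0.003]
wrist_force: [0.6, -0.8, -1.1]
opening: 0.997
grasp_force: 0.0
```

>>> apply_moves(
  increments=[
    [[0, 0, 0, 0, 0, 0, 0.0854], [0, 0, 0, 0, 0, 0, 0.0854], [0, 0, 0, 0, 0, 0, 0.0854], [0, 0, 0, 0, 0, 0, 0.0854], [0, 0, 0, 0, 0, 0, 0.0854]],
  ],
)

```text
t: 9.3
eef_pos: [0.5621, -0.0168, 0.163]
tool_rot: [0.07, 0.998, 0.0, -0.0]
wrist_force: [-1.3, -0.0, -0.0]
opening: 1.0
grasp_force: 0.0
```

>>> apply_moves(
  increments=[
    [[0, 0, 0, 0, 0, 0, 0.0854], [0, 0, 0, 0, 0, 0, 0.0854], [0, 0, 0, 0, 0, 0, 0.0854], [0, 0, 0, 0, 0, 0, 0.0854], [0, 0, 0, 0, 0, 0, 0.0854]],
  ],
)

```text
t: 9.93
eef_pos: [0.5622, -0.0168, 0.1633]
tool_rot: [0.07, 0.998, 0.0, 0.0]
wrist_force: [-0.2, -0.3, 0.3]
opening: 1.004
grasp_force: 0.0
```

>>> apply_moves(
  increments=[
    [[0, 0, 0, 0, 0, 0, 0.0854], [0, 0, 0, 0, 0, 0, 0.0854], [0, 0, 0, 0, 0, 0, 0.0854], [0, 0, 0, 0, 0, 0, 0.0854], [0, 0, 0, 0, 0, 0, 0.0854]],
  ],
)

```text
t: 10.55
eef_pos: [0.5622, -0.0168, 0.1632]
tool_rot: [0.07, 0.998, 0.0, 0.0]
wrist_force: [0.5, -0.2, -0.1]
opening: 0.999
grasp_force: 0.0
```

>>> apply_moves(
  increments=[
    [[0, 0, 0, 0, 0, 0, 0.0854], [0, 0, 0, 0, 0, 0, 0.0854], [0, 0, 0, 0, 0, 0, 0.0854], [0, 0, 0, 0, 0, 0, 0.0854], [0, 0, 0, 0, 0, 0, 0.0854]],
  ],
)

```text
t: 11.18
eef_pos: [0.5622, -0.0168, 0.1632]
tool_rot: [0.07, 0.998, 0.0, 0.0]
wrist_force: [0.6, 0.2, -0.1]
opening: 0.999
grasp_force: 0.0
```

Run:
```python
from cell import manip
from h import *
s=manip.observe(); tooldelta(s,[.563,-.0165,.0625],np.pi-.142)
c=manip.capture("scene");w=manip.capture("wrist"); np.savez("s3.npz",**c);np.savez("w3.npz",**w)
cv2.imwrite("pics/c3.png",np.vstack([np.hstack([cv2.resize(k[170:330,100:420],(640,320))[:, :] for k in (c["color"],)]),np.zeros((1,640,3),np.uint8)]))
a=np.load("scene0.npz")["color"][170:310,100:440];b=c["color"][170:310,100:440]
v=cv2.resize(w["color"],(373,280))
cv2.imwrite("pics/c3.png",np.vstack([cv2.resize(np.hstack([a,b]),(800,165)),np.hstack([cv2.resize(b,(680,280)),np.zeros((280,120,3),np.uint8)])]))
cv2.imwrite("pics/w3.png",w["color"])
```

```text
pos [ 0.5622 -0.0168  0.1632] yaw 3.001 tool shift [-0.0007  0.0004  0.1007] turn z 0.002 t 11.175 F [ 0.6  0.2 -0.1] grasp 0.0 op 0.999 zax [ 2.e-04  0.e+00 -1.e+00]
```

View pics/c3.png

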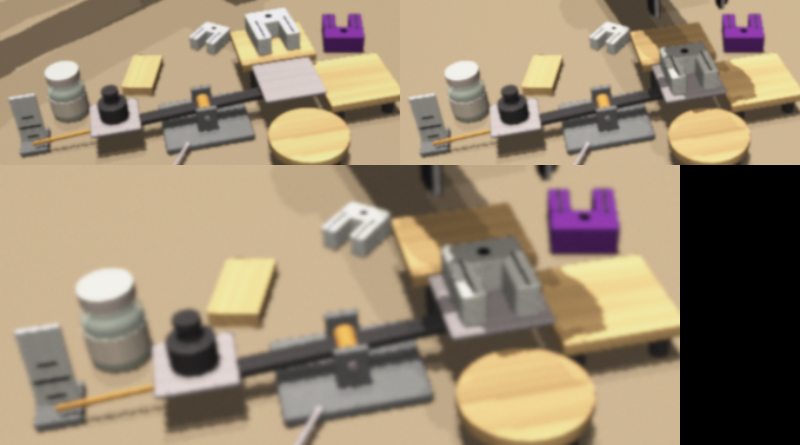

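View pics/w3.png

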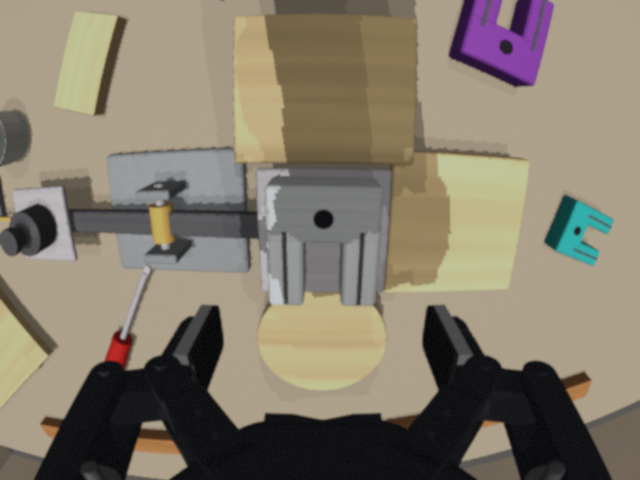

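The casting sits centred on the pan at (322,235), and in the scene view the needle and reference pan look unmoved. I'll put numbers on the beam angle and the casting's position.

Run:
```python
from h import *
a=np.load("scene0.npz")["color"];b=np.load("s3.npz")["color"]
def refw(i):
    m=(i.max(2)<55).astype(np.uint8); m[:230]=0;m[300:]=0;m[:,:180]=0;m[:,215:]=0
    return np.argwhere(m).mean(0)
def needle(i):
    h=cv2.cvtColor(i,cv2.COLOR_BGR2HSV);m=(h[...,1]>160)&(h[...,0]>10)&(h[...,0]<28)
    m[:270]=0;m[300:]=0;m[:,:120]=0;m[:,178:]=0; return np.argwhere(m).mean(0),m.sum()
print("ref",refw(a),refw(b)); print("needle",needle(a),needle(b))
d=np.abs(a.astype(int)-b).sum(2); print("mean diff ref region",d[235:300,175:225].mean(),"table",d[300:340,150:200].mean())
w=dict(np.load("w3.npz"))
for z in(.096,.078): # prong-tip top outer corners
    q=wray(w,[(269,304),(377,303)],z-.034); print(z,np.round(q,4),np.linalg.norm(q[1]-q[0]),np.round(q.mean(0)-.04*np.array([.99,-.14,0]),4))
```

```text
ref [263.12285714 196.30571429] [263.27327327 196.39339339]
needle (array([nan, nan]), np.int64(0)) (array([nan, nan]), np.int64(0))
mean diff ref region 19.363384615384614 table 26.1325
0.096 [[ 0.6131 -0.0652  0.062 ]
 [ 0.6237  0.0163  0.062 ]] 0.08224370615481555 [ 0.5788 -0.0188  0.062 ]
0.078 [[ 0.623  -0.0697  0.044 ]
 [ 0.6345  0.0179  0.044 ]] 0.08829482067395049 [ 0.5891 -0.0203  0.044 ]<stdin>:8: RuntimeWarning: Mean of empty slice.
  ret = um.true_divide(
```

The beam hasn't moved: the reference weight is at row 263.1 before and 263.3 after, where a tip would shift it about 10 px. The casting's centre is about (0.559, -0.016) with its top at z=0.096. So it is lighter than the reference and goes to the round board on +x. I'll regrip it now.

>>> apply_moves(
  increments=[
    [[0, 0, 0.03, 0, 0, 0, 0.0854], [0, 0, 0.03, 0, 0, 0, 0.0854], [0, 0, 0.025, 0, 0, 0, 0.0854], [0, 0, 0.015, 0, 0, 0, 0.0854], [0, 0, 0, 0, 0, 0, 0.0854]],
  ],
)

```text
t: 11.9
eef_pos: [0.5617, -0.0167, 0.0625]
tool_rot: [0.07, 0.998, -0.0, -0.001]
wrist_force: [-0.2, 0.3, -0.3]
opening: 0.997
grasp_force: 0.0
```

>>> apply_moves(
  increments=[
    [[0, 0, 0, 0, 0, 0, 0.06], [0, 0, 0, 0, 0, 0, 0.06], [0, 0, 0, 0, 0, 0, 0.06], [0, 0, 0, 0, 0, 0, 0.06]],
  ],
  grip_force=25,
)

```text
t: 12.4
eef_pos: [0.5628, -0.0168, 0.0637]
tool_rot: [0.07, 0.998, 0.0, 0.001]
wrist_force: [1.6, -0.3, 0.6]
opening: 0.811
grasp_force: 35.6
```

Run:
```python
from cell import manip
from h import *
s=manip.observe(); tooldelta(s,[.670,-.031,.0635],np.pi-.142)
```

```text
pos [ 0.5628 -0.0168  0.0637] yaw 3.001 tool shift [-0.1082  0.0009  0.0004] turn z 0.002 t 12.4 F [ 1.6 -0.3  0.6] grasp 35.6 op 0.811 zax [ 0.0014  0.     -1.    ]
```

>>> apply_moves(
  increments=[
    [[-0.01, 0, 0, 0, 0, 0, 0.06], [-0.014, 0, 0, 0, 0, 0, 0.06], [-0.014, 0, 0, 0, 0, 0, 0.06], [-0.014, 0, 0, 0, 0, 0, 0.06], [-0.014, 0, 0, 0, 0, 0, 0.06]],
  ],
)

```text
t: 13.02
eef_pos: [0.6285, -0.0262, 0.0627]
tool_rot: [0.07, 0.998, 0.0, -0.0]
wrist_force: [-1.6, 0.4, 1.3]
opening: 0.814
grasp_force: 35.6
```

>>> apply_moves(
  increments=[
    [[-0.014, 0, 0, 0, 0, 0, 0.06], [-0.014, 0, 0, 0, 0, 0, 0.06], [-0.009, 0, 0, 0, 0, 0, 0.06], [-0.006, 0, 0, 0, 0, 0, 0.06], [0, 0, 0, 0, 0, 0, 0.06]],
  ],
)

```text
t: 13.65
eef_pos: [0.6703, -0.0321, 0.0628]
tool_rot: [0.07, 0.998, -0.0, -0.0]
wrist_force: [0.4, 0.9, -2.7]
opening: 0.813
grasp_force: 35.3
```

>>> apply_moves(
  increments=[
    [[0, 0, 0.006, 0, 0, 0, 0.06], [0, 0, 0.006, 0, 0, 0, 0.06], [0, 0, 0.004, 0, 0, 0, 0.06], [0, 0, 0, 0, 0, 0, 0.06]],
  ],
)

```text
t: 14.15
eef_pos: [0.6698, -0.032, 0.0467]
tool_rot: [0.07, 0.998, 0.0, -0.0]
wrist_force: [-0.5, -0.1, -1.6]
opening: 0.813
grasp_force: 35.3
```

Run:
```python
from cell import manip
from h import *
s=manip.observe(); tooldelta(s,[.670,-.031,.0435],np.pi-.142)
c=manip.capture("scene"); cv2.imwrite("pics/s4.png",cv2.resize(c["color"][160:340,220:460],None,fx=3,fy=3))
```

```text
pos [ 0.6698 -0.032   0.0467] yaw 3.001 tool shift [-0.0001  0.001   0.0032] turn z 0.002 t 14.15 F [-0.5 -0.1 -1.6] grasp 35.3 op 0.813 zax [-7.e-04  1.e-04 -1.e+00]
```

View pics/s4.png

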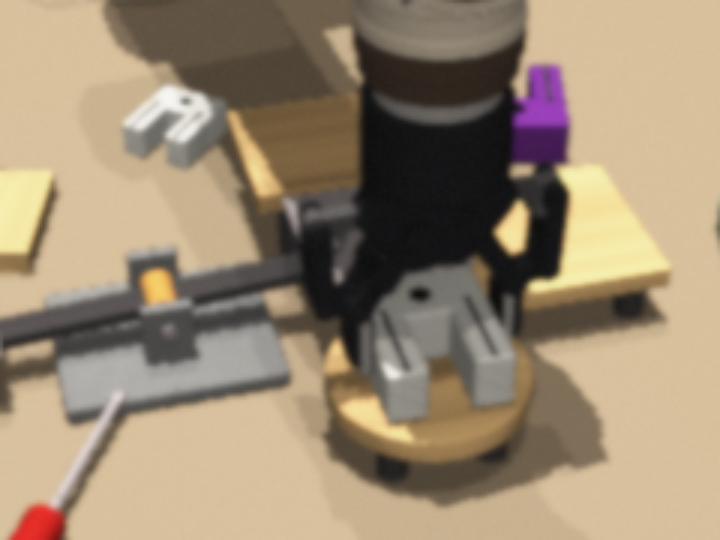

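The casting is held level just above the round board, at crop (440,340), with the pan clear behind it. I'll lower the last few mm.

>>> apply_moves(
  increments=[
    [[0, 0, 0.0015, 0, 0, 0, 0.06], [0, 0, 0.0015, 0, 0, 0, 0.06], [0, 0, 0, 0, 0, 0, 0.06]],
  ],
)

```text
t: 14.58
eef_pos: [0.6703, -0.032, 0.0447]
tool_rot: [0.07, 0.998, 0.0, 0.0]
wrist_force: [-0.1, 0.4, 2.4]
opening: 0.814
grasp_force: 35.7
```

Contact: the wrist force has gone from -2 to +2.4 N. I'll release and retreat.

>>> apply_moves(
  increments=[
    [[0, 0, 0, 0, 0, 0, 0.0854], [0, 0, 0, 0, 0, 0, 0.0854], [0, 0, 0, 0, 0, 0, 0.0854], [0, 0, 0, 0, 0, 0, 0.0854]],
  ],
)

```text
t: 15.08
eef_pos: [0.6702, -0.032, 0.0442]
tool_rot: [0.07, 0.998, 0.0, 0.0]
wrist_force: [-0.4, -0.4, 0.2]
opening: 0.994
grasp_force: 0.0
```

>>> apply_moves(
  increments=[
    [[0, 0, -0.01, 0, 0, 0, 0.0854], [0, 0, -0.02, 0, 0, 0, 0.0854], [0, 0, -0.03, 0, 0, 0, 0.0854], [0, 0, -0.04, 0, 0, 0, 0.0854], [0, 0, -0.02, 0, 0, 0, 0.0854]],
  ],
)

```text
t: 15.7
eef_pos: [0.6709, -0.0321, 0.1688]
tool_rot: [0.07, 0.998, 0.0, 0.002]
wrist_force: [1.1, -0.6, -0.6]
opening: 1.0
grasp_force: 0.0
```

>>> apply_moves(
  increments=[
    [[0, 0, 0, 0, 0, 0, 0.0854], [0, 0, 0, 0, 0, 0, 0.0854], [0, 0, 0, 0, 0, 0, 0.0854], [0, 0, 0, 0, 0, 0, 0.0854]],
  ],
)

```text
t: 16.2
eef_pos: [0.6698, -0.032, 0.1633]
tool_rot: [0.07, 0.998, -0.0, -0.001]
wrist_force: [0.1, -0.7, 1.0]
opening: 0.997
grasp_force: 0.0
```

Run:
```python
from cell import manip
from h import *
s=manip.observe(); tooldelta(s,[.670,-.031,.0435],np.pi-.142)
c=manip.capture("scene"); w=manip.capture("wrist")
cv2.imwrite("pics/f5.png",np.hstack([c["color"][100:400,100:500],cv2.resize(w["color"],(400,300))]))
```

```text
pos [ 0.6698 -0.032   0.1633] yaw 3.001 tool shift [-0.0002  0.001   0.1198] turn z 0.002 t 16.2 F [ 0.1 -0.7  1. ] grasp 0.0 op 0.997 zax [-1.3e-03  1.0e-04 -1.0e+00]
```

View pics/f5.png

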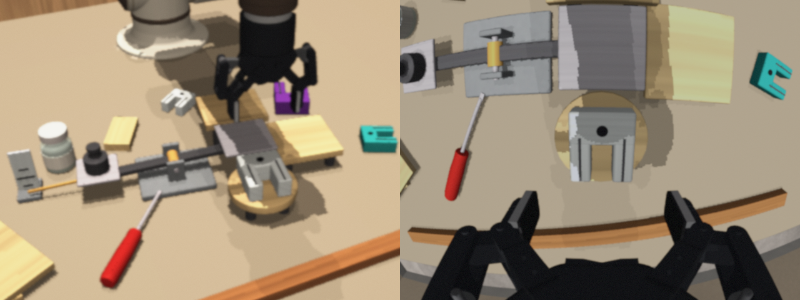

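The casting lies flat and centred on the round board, at (260,178) in the scene view, clear of the pan. The gripper is open and clear, and the bystanders haven't been disturbed.

```bash
python3 -c "
from cell import manip
print(manip.finish_job())"
```

```text
the job is handed in; nothing more can be done
None
```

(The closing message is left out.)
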